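# Slide the cheese box round the jars onto its mat

### The arm

A 6-joint arm with a two-finger parallel gripper is mounted at the origin on the work surface. World frame = base frame: x ahead of the robot, y to its left, z up, the work surface at z = 0. Lengths are in mm, angles in rad, forces in N, time in s.
With the tool pointing down it reaches from about 350 to 975 mm from the base axis. Payload 7.1 kg.
Tool frame: the origin (TCP) lies on the centre line of the jaws, within the pads' length; the fingertips stand 8 mm ahead of it and the grasp point (between the pads) lies 11 mm behind it; z points along the fingers, x is the direction in which the jaws open and shut, and the axes are right-handed (so a half turn about z gives the same grasp; the last joint's range is limited). The gripper opens to 88 mm and grips with 3 to 60 N. Pads are 20 mm wide; open, the fingers measure 115 mm over their backs; the gripper's body (75 mm by 178 mm) begins 61 mm behind the grasp point.
Start: joints at [1.29, 0.423, 1.63, -0, 1.089, -0.019], TCP at [161.731, 603.695, 230.675] pointing down, gripper open.
Joint ranges: [-3, 3], [-0.9, 2.11], [0.09, 2.58], [-1.31, 4.45], [0.11, 2.69], [-2.54, 2.54]. Speed limits (rad/s): [2.39, 2.39, 3.01, 3.14, 3.14, 3.14].

### API

Orientations are given as a rotation vector (axis times angle).
In Python, from workcell import ctrl gives the robot as it stands.
- The arm moves only by the shell command python3 -m handwheel 'ROWS'. ROWS is JSON, a list of rows, each a list of 3 entries, a list of its own where there are three numbers: the turn, a rotation vector about the tool's x, y, z in rad, then the shift along the tool's x, y, z in mm, then the opening, from 0 (shut) to 1 (fully open). In form: [[[ax, ay, az], [tx, ty, tz], jaw], ...]. A call has exactly 10 rows; each row shifts and turns the pose as measured when the row begins, along the tool's axes as they then stand; what a row does not reach is not made up. A row lasts 1/12 s, in which the tool goes at most 41.7 mm and 7.16 degrees, less where a joint would pass 70% of its speed; a pose out of reach is approached as far as the arm can. A call with a gripper value outside its range is refused whole. The fingers move at their own pace and stop on an object; the grip force is fixed at half the most. Time passes only in rows, so rows that do not move let the fingers close, or fill a call up. It gives the time, the measured TCP pose, the force and the opening at its end, in the units of the state.
- ctrl.get_obs(): the state, without advancing time (a new reading comes with each control period).
- ctrl.get_image(name): name is "side" or "top"; returns a dict with "pixels" (400x640x3 uint8, red, green, blue), "camera_matrix" (3x3 intrinsics, pixels), "rvec" (rotation vector, rad) and "tvec" (3), from world to camera coordinates, as OpenCV has them. Camera axes: x right, y down, z forward; pixel columns grow to the right and rows downward; lengths in mm; the calibration is good to about 2 mm. A picture is of the moment at which its call begins. There is no depth.
- ctrl.close_job(): hands the job in, once; it reports no verdict.
Trained networks look in a picture, given as the dict that the camera call returned (one of the last four; its "shot" number tells which), for a name from the list of things; names that differ only in an ending like _2 or _b are one class to them, and where a whole thing is asked for, a point or a joint stands for the part that bears it (a point fixed in the world has none). Each returns a list of dicts, best first, with "score" (0 to 1); they miss things now and then, are a little off and sometimes report something else, mostly with a low value. They report only what shows in the picture. A call takes as long as a camera call.
- ctrl.look_for(picture, query): "position" ([x, y, z] in mm, in the coordinates of the camera as it stood for that picture, good to about 4 mm: the middle of the surface that is visible of it).
- ctrl.spot_point(picture, query): "position" ([x, y, z] in mm, in the coordinates of the camera as it stood for that picture, good to about 4 mm: a listed point, or the origin of a listed thing).
The state is a dict: "t": time; "qpos": joint angles; "qvel": joint speeds; "joint_torque": joint torques, N m; "ee_pos": TCP position; "orientation": TCP orientation; "ft_force": force on the tool from outside, world axes, zero at the start; "moment": the same for the moment, N m; "width": finger opening in mm.
Only numpy, scipy, OpenCV 4.12 (cv2) and the standard library are available. Lean on these libraries where they do the work, as an engineer would, in place of code of your own. Each camera call takes 0.05 s, during which the arm holds its last target.

### The job

On the tasting table, slide the larger of the two round wooden cheese boxes along the table top, out and around the amber jar and the white crock that stand in its way, until it stands wholly on the round white paper mat behind them. Push it, do not lift it off the table or tip it over, and let nothing touch the jar or the crock.

Things in the scene. Friction and masses are not known exactly. Their poses are not given: they have to be found in the camera images.
- cheese: The larger round lidded box of pale wood: an upright cylinder 92 mm in diameter, 45 mm high, about 0.3 kg, loose; it slides only while it is pushed and stops at once. Origin at the centre of its underside, z up. It starts near the robot, left or right; a smaller box of the same kind (58 mm across, 34 mm high), not to be used, stands on the other side.
- mat: Round white paper mat, 132 mm in diameter and 1 mm thin, lying flat and fixed on the table, farther from the robot than the jar and the crock and between left and right; things slide over it without a step. Origin at its centre.
- jar: Obstacle: squat amber glass jar, steel lid, 84 mm in diameter, 101 mm high, fixed. Origin at the centre of its underside. Jar and crock stand side by side, about 170 mm between centres (either may be the left one); the larger box does not fit between them. Straight ahead (+x) from the box's start, then sideways (y) to the mat, the table is free and the box clears both by 25 mm or more.
- crock: Obstacle: white stoneware crock with a knobbed wooden lid, 84 mm in diameter, 99 mm high over the knob, standing fixed on the table. Origin at the centre of its underside. It stands beside the jar, between the start of the boxes and the mat.

How it is judged:
By the outcome, as a careful person would: the job done as asked, in the order asked, and still so for the second after the job is handed in, with the robot touching nothing.
It also fails if it takes over 51 s, if anything falls off the work surface, if the arm or the gripper's body presses on something with over 40 N, if the wrist force passes 120 N, or if a joint passes its speed limit or range.

## Working session

There is one attempt and no reset: what is moved stays moved. The work goes in short steps, Python scripts to look and compute and a shell command to move; the robot and the scene stay as the last step left them, time stands still between calls to the robot, and variables do not carry over. Pictures are saved under pics/ and viewed, and the job is handed in when it is done.

```bash
mkdir -p pics; ls
cat > h.py <<'E'
from workcell import ctrl
import numpy as np, cv2
def w(p,pos):
    R=cv2.Rodrigues(np.array(p["rvec"],float))[0]
    return R.T@(np.array(pos,float)-np.array(p["tvec"],float).ravel())
def px(p,P):
    return cv2.projectPoints(np.array([P],float),np.array(p["rvec"],float),np.array(p["tvec"],float),np.array(p["camera_matrix"],float),None)[0].ravel()
def ray(p,uv,z):
    R=cv2.Rodrigues(np.array(p["rvec"],float))[0]
    d=R.T@np.linalg.inv(np.array(p["camera_matrix"],float))@np.array([uv[0],uv[1],1.])
    c=-R.T@np.array(p["tvec"],float).ravel()
    return c+d*(z-c[2])/d[2]
def save(p,n): cv2.imwrite(f"pics/{n}.png",np.array(p["pixels"])[:,:,::-1])
E
python3 - <<'E'
from h import *
o=ctrl.get_obs(); print({k:np.round(v,3) for k,v in o.items()})
for n in("side","top"):
    p=ctrl.get_image(n); save(p,n+"0")
    for q in("cheese","mat","jar","crock"):
        for r in ctrl.spot_point(p,q)[:3]: 
            P=w(p,r["position"]); print(n,q,round(r["score"],2),P.round(1),px(p,P).round())
E
```

```text
pics
{'t': np.float64(0.0), 'qpos': array([ 1.29 ,  0.424,  1.631, -0.   ,  1.089, -0.019]), 'qvel': array([-0.001, -0.001, -0.   ,  0.   , -0.001, -0.   ]), 'joint_torque': array([ 0.0000e+00, -5.4461e+01, -2.7367e+01,  6.4000e-02,  2.3000e-02,
       -0.0000e+00]), 'ee_pos': array([161.568, 603.2  , 229.899]), 'orientation': array([ 2.492e+00,  1.912e+00, -2.000e-03]), 'ft_force': array([-0.271,  0.08 , -0.59 ]), 'moment': array([0.003, 0.009, 0.031]), 'width': np.float64(87.693)}
side cheese 0.75 [444.3 239.2  -2.3] [257. 170.]
side mat 0.85 [624.3  -4.5  -1.1] [364. 210.]
side jar 0.56 [500.3  80.   -0.7] [296. 199.]
side crock 0.83 [489.2 -81.2  -1.6] [314. 244.]
top cheese 0.55 [439.5 237.2   1. ] [220. 249.]
top mat 0.94 [624.3   2.5   1.9] [332. 160.]
top jar 0.85 [502.6  81.4  -1.1] [296. 218.]
top crock 0.65 [488.5 -86.1   5.2] [377. 223.]
```

View pics/side0.png

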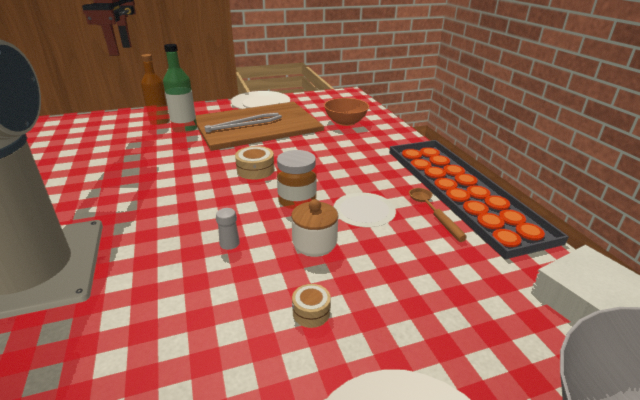

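View pics/top0.png

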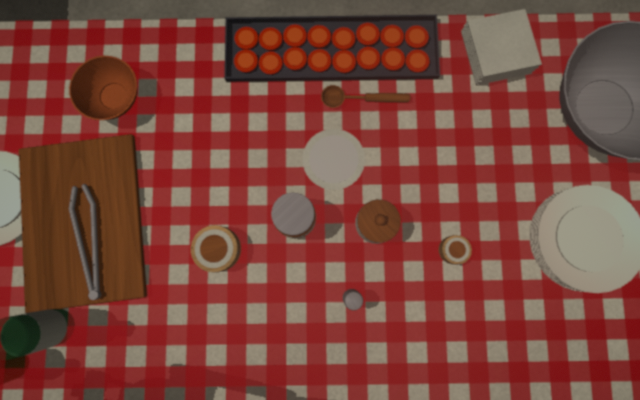

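The pictures show the larger box at (215,248) in the top view and (255,161) in the side view, on the robot's left. The jar is at (293,214) and (296,180), the crock at (378,221) and (315,228), and the mat at (333,159) and (365,210). Bottles stand near the arm on the left. I'll refine these positions from the image outlines.

Run:
```python
from h import *
t=ctrl.get_image("top"); s=ctrl.get_image("side")
print("cheese top rim",ray(t,(215,248.5),45).round(1), ray(s,(255,155),45).round(1))
print("mat",ray(t,(333.5,159),1).round(1),ray(s,(365,210),1).round(1))
print("jar lid",ray(t,(293,214.5),101).round(1),"crock knob",ray(t,(381,220),99).round(1))
print("bottles",ray(s,(182,130),0).round(),ray(s,(160,124),0).round(), "green in top",ray(t,(20,333),200).round())
print("green top height via side", [ (z,ray(s,(170,46),z).round()) for z in(200,250,300)])
print("board edge",ray(t,(143,296),15).round(),ray(t,(133,137),15).round())
# two-view triangulation of cheese top centre
def P(p): return np.array(p["camera_matrix"])@np.hstack([cv2.Rodrigues(np.array(p["rvec"],float))[0],np.array(p["tvec"],float).reshape(3,1)])
for n,a,b in(("cheese top",(215,248.5),(255,155)),("jar top",(293,214.5),(297,159)),("knob",(381,220),(315,203)),("mat",(333.5,159),(365,210))):
    X=cv2.triangulatePoints(P(t),P(s),np.array(a,float),np.array(b,float)); print(n,(X[:3]/X[3]).ravel().round(1))
```

```text
cheese top rim [439.6 237.1  45. ] [441.  228.6  45. ]
mat [6.261e+02 3.000e-01 1.000e+00] [625.1  -9.1   1. ]
jar lid [498.7  80.1 101. ] crock knob [486.5 -83.4  99. ]
bottles [283. 549.   0.] [222. 617.   0.] green in top [305. 507. 200.]
green top height via side [(200, array([289., 735., 200.])), (250, array([290., 488., 250.])), (300, array([292., 242., 300.]))]
board edge [348. 386.  15.] [676. 421.  15.]
cheese top [441.  238.   40.5]
jar top [501.1  80.   96.3]
knob [488.  -84.6  91.4]
mat [ 6.284e+02 -2.000e-01 -5.600e+00]
```

```bash
python3 -m handwheel '[[[0,0,0],[0,0,-15],0.66],[[0,0,0],[0,0,-15],0.66],[[0,0,0],[-10,0,-15],0.66],[[0,0,0],[-20,0,-15],0.66],[[0,0,0],[-30,0,0],0.66],[[0,0,0],[-30,0,0],0.66],[[0,0,0],[-30,0,0],0.66],[[0,0,0],[-30,0,0],0.66],[[0,0,0],[-30,0,0],0.66],[[0,0,0],[-20,0,0],0.66]]'
```

```text
t: 1.43
ee_pos: [108.8, 406.2, 292.2]
orientation: [-2.491, -1.912, -0.003]
ft_force: [0.3, -0.3, 0.9]
width: 58.3
```

```bash
python3 -m handwheel '[[[0,0,0],[-12,35,0],0.66],[[0,0,0],[-12,35,0],0.66],[[0,0,0],[-12,35,0],0.66],[[0,0,0],[-12,35,0],0.66],[[0,0,0],[-12,35,0],0.66],[[0,0,0],[-12,35,0],0.66],[[0,0,0],[-12,35,0],0.66],[[0,0,-0.087],[-12,35,0],0.66],[[0,0,-0.087],[0,0,0],0.66],[[0,0,-0.087],[0,0,0],0.66]]'
cat > st.py <<'E'
from h import *
from scipy.spatial.transform import Rotation as R
o=ctrl.get_obs();r=R.from_rotvec(o["orientation"]).as_matrix()
print(np.round(o["t"],2),np.round(o["ee_pos"],1),"x-axis ang",np.degrees(np.arctan2(r[1,0],r[0,0])).round(2),"z",r[:,2].round(3),"F",np.round(o["ft_force"],1),np.round(o["width"],1))
E
python3 st.py
```

```text
t: 2.27
ee_pos: [363.5, 229.9, 295.3]
orientation: [-2.205, -2.236, -0.019]
ft_force: [0.4, -0.3, -0.5]
width: 58.1
2.27 [363.5 229.9 295.3] x-axis ang 90.8 z [ 0.008  0.009 -1.   ] F [ 0.4 -0.3 -0.5] 58.1
```

```bash
python3 -m handwheel '[[[0,0,0.014],[4,-8,30],0.66],[[0,0,0],[4,-7,30],0.66],[[0,0,0],[0,0,30],0.66],[[0,0,0],[0,0,30],0.66],[[0,0,0],[0,0,30],0.66],[[0,0,0],[0,0,30],0.66],[[0,0,0],[0,0,30],0.66],[[0,0,0],[0,0,25],0.66],[[0,0,0],[0,0,8],0.66],[[0,0,0],[0,0,0],0.66]]'; python3 st.py
python3 - <<'E'
from h import *
p=ctrl.get_image("top"); save(p,"top1");p=ctrl.get_image("side"); save(p,"side1")
E
```

```text
t: 3.1
ee_pos: [358.9, 242.7, 48.0]
orientation: [2.22, 2.218, 0.045]
ft_force: [-0.2, -0.1, 0.5]
width: 57.6
3.1 [358.9 242.7  48. ] x-axis ang 89.95 z [ 0.023  0.018 -1.   ] F [-0.2 -0.1  0.5] 57.6
```

View pics/side1.png

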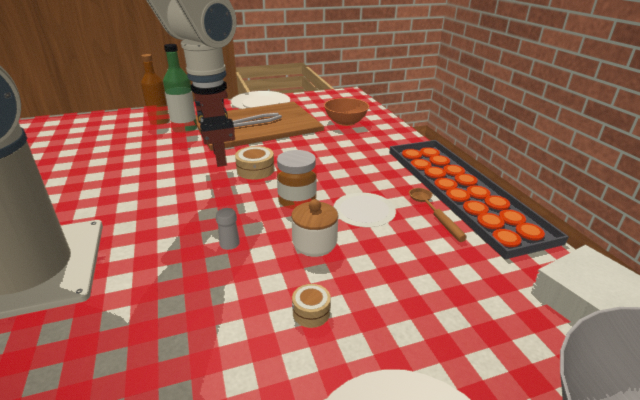

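The side view shows the fingers at (221,150), behind the box at (255,160) and clear of everything. I'll correct the small tilt and start pushing.

```bash
python3 -m handwheel '[[[0.023,-0.018,0],[-5,0,6],0.66],[[0,0,0],[0,0,4],0.66],[[0,0,0],[0,8,0],0.66],[[0,0,0],[0,8,0],0.66],[[0,0,0],[0,8,0],0.66],[[0,0,0],[0,8,0],0.66],[[0,0,0],[0,8,0],0.66],[[0,0,0],[0,8,0],0.66],[[0,0,0],[0,8,0],0.66],[[0,0,0],[0,8,0],0.66]]'; python3 st.py
python3 - <<'E'
from h import *
p=ctrl.get_image("top"); save(p,"top2")
E
```

```text
t: 4.03
ee_pos: [432.1, 239.0, 44.8]
orientation: [2.222, 2.219, 0.011]
ft_force: [-1.1, 1.2, -0.7]
width: 57.9
4.03 [432.1 239.   44.8] x-axis ang 89.94 z [ 0.006  0.004 -1.   ] F [-1.1  1.2 -0.7] 57.9
```

View pics/top2.png

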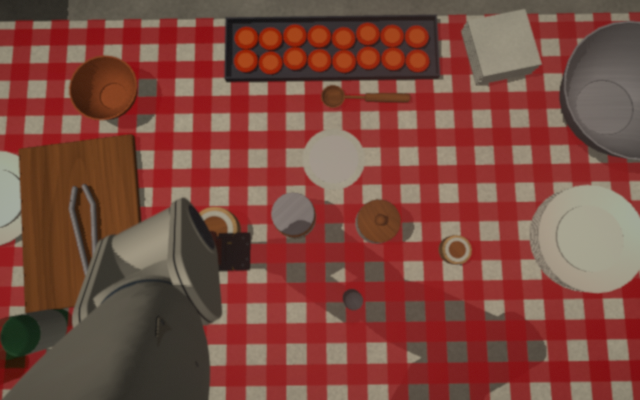

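The box at (217,222) has moved straight ahead with the fingers behind it. The jar and crock are clear. I'll lower the tool slightly and keep pushing.

```bash
python3 -m handwheel '[[[0.006,-0.004,0],[0,6,3],0.66],[[0,0,0],[0,8,3],0.66],[[0,0,0],[0,9,1],0.66],[[0,0,0],[0,9,1],0.66],[[0,0,0],[0,9,1],0.66],[[0,0,0],[0,9,1],0.66],[[0,0,0],[0,9,0.5],0.66],[[0,0,0],[0,9,0.5],0.66],[[0,0,0],[0,9,0.5],0.66],[[0,0,0],[0,9,0.5],0.66]]'; python3 st.py
```

```text
t: 4.92
ee_pos: [521.5, 237.7, 31.2]
orientation: [-2.22, -2.217, 0.016]
ft_force: [-5.0, -0.5, 4.7]
width: 57.6
4.92 [521.5 237.7  31.2] x-axis ang 89.93 z [-0.01  -0.004 -1.   ] F [-5.  -0.5  4.7] 57.6
```

```bash
python3 -m handwheel '[[[-0.005,0.002,0],[0,7,-2],0.66],[[0,0,0],[0,7,-2],0.66],[[0,0,0],[0,7,-1],0.66],[[0,0,0],[0,7,-1],0.66],[[0,0,0],[0,7,0],0.66],[[0,0,0],[0,7,0],0.66],[[0,0,0],[0,6,0],0.66],[[0,0,0],[0,5,0],0.66],[[0,0,0],[0,2,0],0.66],[[0,0,0],[0,0,0],0.66]]'; python3 st.py
python3 - <<'E'
from h import *
p=ctrl.get_image("top"); save(p,"top3")
for n in("top","side"):
    p=ctrl.get_image(n); save(p,n+"3")
    for r in ctrl.spot_point(p,"cheese")[:2]: print(n,round(r["score"],2),w(p,r["position"]).round(1))
E
```

```text
t: 5.75
ee_pos: [586.6, 237.5, 36.6]
orientation: [2.224, 2.219, -0.001]
ft_force: [-2.0, 0.9, -0.5]
width: 57.8
5.75 [586.6 237.5  36.6] x-axis ang 89.88 z [-0.    -0.001 -1.   ] F [-2.   0.9 -0.5] 57.8
top 0.73 [634.2 236.7   1.9]
side 0.66 [6.359e+02 2.357e+02 2.000e-01]
```

View pics/side3.png

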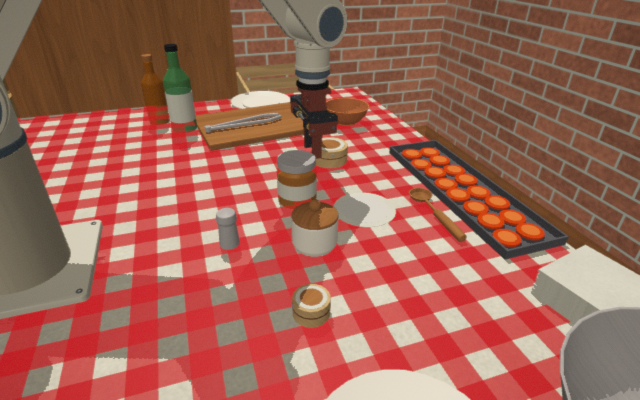

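View pics/top3.png

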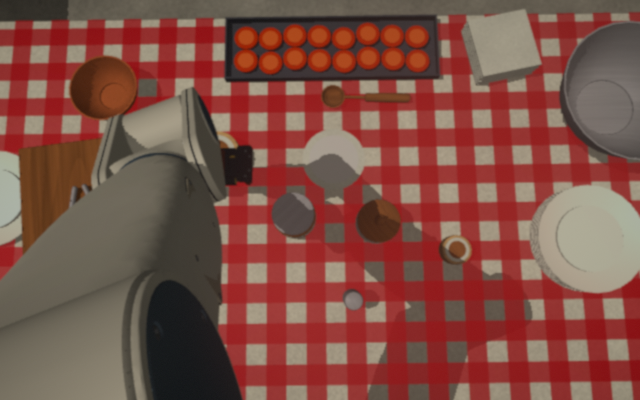

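The box is at about (635, 237), level with the mat in x: side (332,150), just behind the fingers, and top (227,140). Next I'll back off, rise, turn 90° and come in on its left side.

```bash
python3 -m handwheel '[[[0,0,0],[0,-10,0],0.66],[[0,0,0],[0,-15,0],0.66],[[0,0,0],[0,-10,-5],0.66],[[0,0,0],[0,0,-30],0.66],[[0,0,0],[0,0,-30],0.66],[[0,0,0],[0,0,-30],0.66],[[0,0,0.12],[0,0,0],0.66],[[0,0,0.12],[0,0,0],0.66],[[0,0,0.12],[0,0,0],0.66],[[0,0,0.12],[0,0,0],0.66]]'; python3 st.py; python3 -m handwheel '[[[0,0,0.12],[0,0,0],0.66],[[0,0,0.12],[0,0,0],0.66],[[0,0,0.12],[0,0,0],0.66],[[0,0,0.12],[0,0,0],0.66],[[0,0,0.12],[0,0,0],0.66],[[0,0,0.12],[0,0,0],0.66],[[0,0,0.12],[0,0,0],0.66],[[0,0,0.12],[0,0,0],0.66],[[0,0,0.1],[0,0,0],0.66],[[0,0,0],[0,0,0],0.66]]'; python3 st.py
python3 - <<'E'
from h import *
for n in("side","top"):
    p=ctrl.get_image(n); save(p,n+"4")
    for r in ctrl.spot_point(p,"cheese")[:2]: print(n,round(r["score"],2),w(p,r["position"]).round(1))
E
```

```text
t: 6.83
ee_pos: [542.7, 238.1, 139.5]
orientation: [2.698, 1.608, 0.003]
ft_force: [-0.5, -0.3, 0.3]
width: 57.9
6.83 [542.7 238.1 139.5] x-axis ang 61.61 z [ 0.002  0.    -1.   ] F [-0.5 -0.3  0.3] 57.9
t: 7.67
ee_pos: [535.4, 238.9, 145.1]
orientation: [-3.139, 0.054, -0.01]
ft_force: [-0.0, -0.3, 0.8]
width: 58.0
7.67 [535.4 238.9 145.1] x-axis ang -1.96 z [ 0.007  0.002 -1.   ] F [-0.  -0.3  0.8] 58.0
side 0.96 [6.359e+02 2.376e+02 2.000e-01]
top 0.95 [630.9 235.9   0. ]
```

View pics/side4.png

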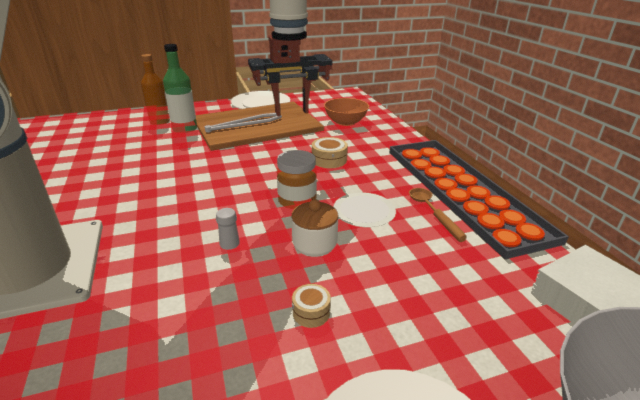

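The box is unmoved at (330,148) and the gripper is above it with the jaws now along x. Next I'll shift to its left side and come down.

```bash
python3 -m handwheel '[[[-0.002,-0.007,-0.034],[20,-17,0],0.66],[[0,0,0],[25,-18,0],0.66],[[0,0,0],[25,-20,0],0.66],[[0,0,0],[25,-19,0],0.66],[[0,0,0],[0,0,20],0.66],[[0,0,0],[0,0,25],0.66],[[0,0,0],[0,0,25],0.66],[[0,0,0],[0,0,20],0.66],[[0,0,0],[0,0,7],0.66],[[0,0,0],[0,0,0],0.66]]'; python3 st.py
```

```text
t: 8.7
ee_pos: [635.0, 317.4, 45.2]
orientation: [-3.14, -0.046, -0.004]
ft_force: [-0.1, -0.1, 0.2]
width: 58.4
8.7 [635.  317.4  45.2] x-axis ang 1.69 z [ 0.002  0.001 -1.   ] F [-0.1 -0.1  0.2] 58.4
```

```bash
python3 -m handwheel '[[[0,0,0.03],[-1,0,4],0.66],[[0,0,0],[0,5,3],0.66],[[0,0,0],[0,8,0],0.66],[[0,0,0],[0,8,0],0.66],[[0,0,0],[0,8,0],0.66],[[0,0,0],[0,8,0],0.66],[[0,0,0],[0,8,0],0.66],[[0,0,0],[0,8,0],0.66],[[0,0,0],[0,8,0],0.66],[[0,0,0],[0,8,0],0.66]]'; python3 st.py
python3 - <<'E'
from h import *
for n in("side","top"):
    p=ctrl.get_image(n); save(p,n+"5")
    for r in ctrl.spot_point(p,"cheese")[:2]: print(n,round(r["score"],2),w(p,r["position"]).round(1))
E
```

```text
t: 9.53
ee_pos: [636.4, 243.3, 43.6]
orientation: [-3.137, -0.008, -0.013]
ft_force: [0.2, 1.6, -1.5]
width: 57.8
9.53 [636.4 243.3  43.6] x-axis ang 0.28 z [ 0.008  0.005 -1.   ] F [ 0.2  1.6 -1.5] 57.8
top 0.93 [6.361e+02 1.933e+02 4.000e-01]
```

View pics/side5.png

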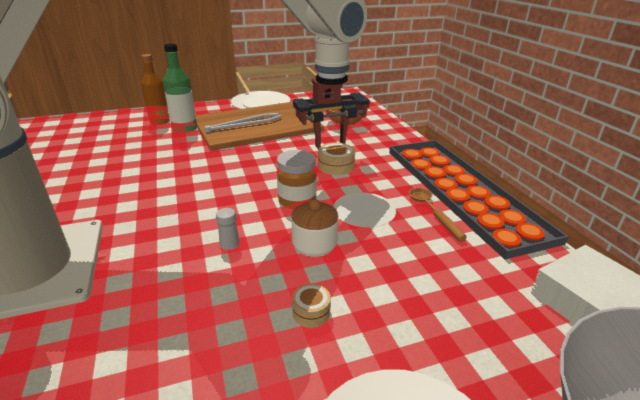

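The box is at (337,157), cradled by both fingers and moving toward the mat at (365,210). It is well clear of the jar at (297,180).

```bash
python3 -m handwheel '[[[-0.004,-0.006,0],[-1,7,2],0.66],[[0,0,0],[-1,8,1],0.66],[[0,0,0],[-1,9,1],0.66],[[0,0,0],[-1,9,0],0.66],[[0,0,0],[-1,9,0],0.66],[[0,0,0],[-1,9,0],0.66],[[0,0,0],[-1,9,0],0.66],[[0,0,0],[0,9,0],0.66],[[0,0,0],[0,9,0],0.66],[[0,0,0],[0,9,0],0.66]]'; python3 st.py
python3 - <<'E'
from h import *
for n in("side","top"):
    p=ctrl.get_image(n); save(p,n+"6")
    for r in ctrl.spot_point(p,"cheese")[:2]: print(n,round(r["score"],2),w(p,r["position"]).round(1))
E
```

```text
t: 10.57
ee_pos: [632.2, 155.3, 41.6]
orientation: [-3.135, -0.013, -0.015]
ft_force: [0.3, 3.6, 2.6]
width: 58.1
10.57 [632.2 155.3  41.6] x-axis ang 0.48 z [ 0.009  0.006 -1.   ] F [0.3 3.6 2.6] 58.1
side 0.75 [636.6 112.3  -1.1]
top 0.7 [632.8 105.8  -1. ]
```

View pics/side6.png

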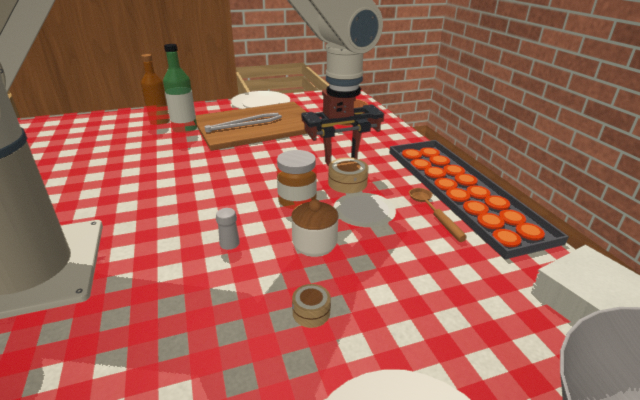

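The box is at (348,172), entering the mat's left edge, with the gripper body above and beyond the jar lid. I'll keep going gently.

```bash
python3 -m handwheel '[[[-0.005,-0.007,0.008],[0,7,0],0.66],[[0,0,0],[0,8,0],0.66],[[0,0,0],[0,8,0],0.66],[[0,0,0],[0,8,0],0.66],[[0,0,0],[0,8,0],0.66],[[0,0,0],[0,8,0],0.66],[[0,0,0],[0,8,0],0.66],[[0,0,0],[0,8,0],0.66],[[0,0,0],[0,8,0],0.66],[[0,0,0],[0,2,0],0.66]]'; python3 st.py
python3 - <<'E'
from h import *
for n in("side","top"):
    p=ctrl.get_image(n); save(p,n+"7")
    for r in ctrl.spot_point(p,"cheese")[:2]: print(n,round(r["score"],2),w(p,r["position"]).round(1))
E
```

```text
t: 11.6
ee_pos: [631.9, 76.8, 40.9]
orientation: [-3.14, -0.001, -0.001]
ft_force: [0.6, 3.0, 0.7]
width: 58.4
11.6 [631.9  76.8  40.9] x-axis ang 0.04 z [ 0.001  0.001 -1.   ] F [0.6 3.  0.7] 58.4
side 0.81 [634.4  34.3  -2.2]
```

View pics/side7.png

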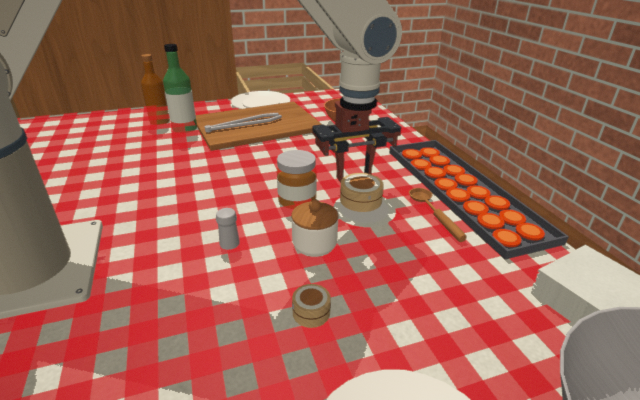

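The box is at (362,190), mostly on the mat. About 30 mm remain.

```bash
python3 -m handwheel '[[[0,0,0],[0,5,0],0.66],[[0,0,0],[0,5,0],0.66],[[0,0,0],[-1,5,0],0.66],[[0,0,0],[-1,5,0],0.66],[[0,0,0],[-1,4,0],0.66],[[0,0,0],[0,4,0],0.66],[[0,0,0],[0,1,0],0.66],[[0,0,0],[0,0,0],0.66],[[0,0,0],[0,0,0],0.66],[[0,0,0],[0,0,0],0.66]]'; python3 st.py
python3 - <<'E'
from h import *
for n in("side","top"):
    p=ctrl.get_image(n); save(p,n+"8")
    for r in ctrl.spot_point(p,"cheese")[:2]: print(n,round(r["score"],2),w(p,r["position"]).round(1))
E
```

```text
t: 12.63
ee_pos: [628.7, 47.8, 40.7]
orientation: [-3.139, -0.004, -0.002]
ft_force: [0.5, 2.7, -0.1]
width: 58.0
12.63 [628.7  47.8  40.7] x-axis ang 0.16 z [ 0.001  0.002 -1.   ] F [ 0.5  2.7 -0.1] 58.0
side 0.57 [630.5   1.7   3.2]
```

View pics/side8.png

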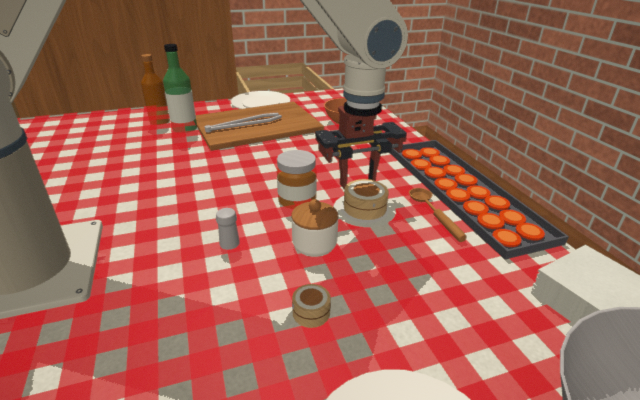

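The box at (366,199) stands inside the mat, with white showing all round. I'll back the gripper off along +y and then raise it.

```bash
python3 -m handwheel '[[[0,0,0],[0,-8,0],0.66],[[0,0,0],[0,-15,0],0.66],[[0,0,0],[0,-15,0],0.66],[[0,0,0],[0,-10,-15],0.66],[[0,0,0],[0,0,-30],0.66],[[0,0,0],[0,0,-30],0.66],[[0,0,0],[0,-35,-30],0.66],[[0,0,0],[0,-38,-10],0.66],[[0,0,0],[0,-38,0],0.66],[[0,0,0],[0,-38,0],0.66]]'; python3 -m handwheel '[[[0,0,0],[0,-35,-10],0.66],[[0,0,0],[0,-35,-10],0.66],[[0,0,0],[-30,-15,-10],0.66],[[0,0,0],[-30,0,0],0.66],[[0,0,0],[-30,0,0],0.66],[[0,0,0],[-30,0,0],0.66],[[0,0,0],[-30,0,0],0.66],[[0,0,0],[0,0,0],0.66],[[0,0,0],[0,0,0],0.66],[[0,0,0],[0,0,0],0.66]]'
python3 - <<'E'
from h import *
for n in("side","top"):
    p=ctrl.get_image(n); save(p,n+"9")
    for q in("cheese","mat","jar","crock"):
        for r in ctrl.spot_point(p,q)[:1]: print(n,q,round(r["score"],2),w(p,r["position"]).round(1))
E
```

```text
t: 13.67
ee_pos: [625.3, 249.4, 155.7]
orientation: [3.141, -0.006, -0.009]
ft_force: [1.0, 0.0, -1.0]
width: 57.9
t: 14.5
ee_pos: [461.9, 358.4, 187.6]
orientation: [-3.14, -0.02, 0.004]
ft_force: [-0.3, -0.4, -0.5]
width: 57.7
side cheese 0.68 [630.5   3.6  -2.2]
side mat 0.83 [626.2  -1.9  -1.6]
side jar 0.83 [500.2  81.2   0.7]
side crock 0.79 [ 4.899e+02 -8.410e+01  3.000e-01]
top cheese 0.76 [630.    2.4   2.6]
top jar 0.64 [498.9  83.2  -1.3]
top crock 0.75 [486.8 -84.3   4.2]
```

View pics/side9.png

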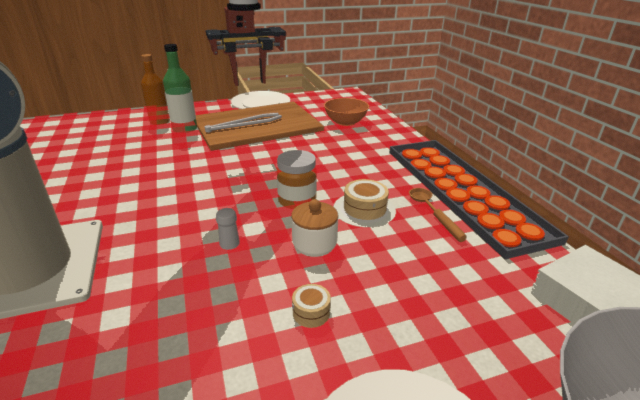

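View pics/top9.png

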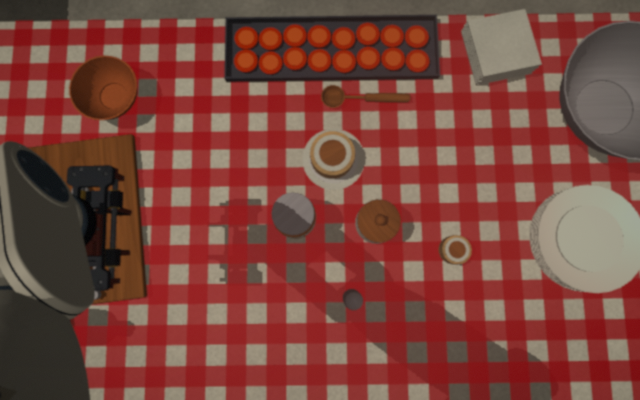

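Both views show the box upright on the mat, at top (332,153) and side (366,198). The mat shows all around it, and the gripper is clear of everything. I'm handing the job in.

```bash
python3 -c "
from workcell import ctrl
print(ctrl.close_job())"
```

```text
the job is handed in; nothing more can be done
None
```

The larger box now stands wholly on the mat. I pushed it straight ahead past the jar with both fingers part-open, then sideways onto the mat from its left. I backed the gripper off and handed the job in after about 14.6 s of the 51 s allowed.

- **Box position:** the last checks put it at about (630, 3) mm and the mat centre at about (626, 0) mm. That is about 5 mm off centre, with 20 mm of room. The box is upright, and white mat shows all round it.
- **Jar and crock:** they were measured where they stood at the start, to within the measurement error of about 5 mm. The forces I read between moves were 7 N or less. I saw no contact, but the forces during the moves were not recorded.
- **Detection gaps:** the network missed the box in some views while the arm hid it, and the mat in the last top view. The side-view detection and the pictures covered those cases.

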